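Nest a reagent tub in the sprung leaning holder

ROBOT

A 6-joint arm with a two-finger parallel gripper is mounted at the origin on the work surface. World frame = base frame: x ahead of the robot, y to its left, z up, the work surface at z = 0. Lengths are in mm, angles in rad, forces in N, time in s.
With the tool pointing down it reaches from about 300 to 850 mm from the base axis. Payload 4.2 kg.
Tool frame: the origin (TCP) lies where the fingers leave the gripper's body, on its centre line; the fingertips stand 78 mm ahead of it and the grasp point (between the pads) lies grip_point_offset ahead of it (grip_point_offset is the distance from the TCP to the grasp point, in mm); z points along the fingers, y is the direction in which the jaws open and shut (so a half turn about z gives the same grasp; the last joint's range is limited). The gripper opens to 91 mm and grips with 3 to 60 N. Pads are 32 mm wide; open, the fingers measure 118 mm over their backs; the gripper's body (76 mm by 178 mm) begins 60 mm behind the grasp point.
Start: joints at [-1.242, 0.32, 1.565, -0, 1.257, -0.02], TCP at [196.519, -540.384, 292.276] pointing down, gripper open.
Joint ranges: [-3.11, 3.11], [-0.84, 2.01], [0.21, 2.61], [-1.34, 4.49], [0.05, 2.63], [-2.56, 2.56]. Speed limits (rad/s): [2.57, 2.57, 3.14, 3.14, 3.14, 3.14].

INTERFACE

Orientations are given as a unit quaternion [w, x, y, z].
In Python, from workcell import get_obs, get_image, get_calibration, hand_in, silhouettes, grip_point_offset gives the robot as it stands.
- The arm moves only by the shell command python3 -m crank 'ROWS' [OPENING]. ROWS is text: rows parted by semicolons, each of 6 numbers parted by spaces: the shift along the tool's x, y, z in cm, then the turn, a rotation vector about the tool's x, y, z in rad. In form: tx ty tz ax ay az; .... A call has 1 to 20 rows; each row shifts and turns the pose as measured when the row begins, along the tool's axes as they then stand; what a row does not reach is not made up. A row lasts 1/10 s, in which the tool goes at most 50 mm and 8.59 degrees, less where a joint would pass 70% of its speed; a pose out of reach is approached as far as the arm can. A call is refused whole if a number of a shift passes 5 or a number of a turn 0.15, either way. A call with a gripper value outside its range is refused whole. OPENING is the opening, from -1 (shut) to 1 (fully open), so that 0 is half open, set as the call begins (- or left out, the last holds). The fingers move at their own pace and stop on an object; the grip force is fixed at half the most. Time passes only in rows, so rows that do not move let the fingers close. It gives the time, the measured TCP pose, the force and the opening at its end, in the units of the state.
- get_obs(): the state, without advancing time (a new reading comes with each control period).
- get_image(name): name is "side" or "top"; returns (picture, depth): 400x640x3 uint8, red, green, blue; 400x640 float32, mm along the optical axis (not along the pixel's ray), 0 where there is no reading.
- get_calibration(name): a dict with "fx", "fy", "cx", "cy" (pixels), "R" (3x3) and "t" (3): a world point X has camera coordinates R X + t. Camera axes: x right, y down, z forward; pixel columns grow to the right and rows downward; lengths in mm; the calibration is good to about 2 mm. A picture is of the moment at which its call begins. get_calibration takes no time and is no camera call.
- hand_in(): hands the job in, once; it reports no verdict.
Trained networks look in the newest picture that a camera, given by its name, has taken for a name from the list of things; names that differ only in an ending like _2 or _b are one class to them, and where a whole thing is asked for, a point or a joint stands for the part that bears it (a point fixed in the world has none). Each returns a list of dicts, best first, with "confidence" (0 to 1); they miss things now and then, are a little off and sometimes report something else, mostly with a low value. They report only what shows in the picture. A call takes as long as a camera call. They do not tell look-alikes from the thing itself.
- silhouettes(camera, name): "pixels" (400x640 bool, what is visible of it) and "bbox" ([centre column, centre row, width, height] in pixels, round what is visible of it).
The state is a dict: "time_s": time; "joint_positions": joint angles; "dq": joint speeds; "joint_efforts": joint torques, N m; "eef_pos": TCP position; "ee_rot": TCP orientation; "force": force on the tool from outside, world axes, zero at the start; "ft_torque": the same for the moment, N m; "finger_gap": opening from 0.0 (shut) to 1.0 (fully open).
Only numpy, scipy, OpenCV 4.12 (cv2) and the standard library are available. Lean on these libraries where they do the work, as an engineer would, in place of code of your own. Each camera call takes 0.05 s, during which the arm holds its last target.

TASK

Pick up the tub with the orange band and nest it foot first in the blue tub that stands in the leaning holder. Press it home with a light push on the orange-banded tub alone, until the sprung blue tub gives a few millimetres, but not so hard that the two jam; then let go and leave it nested. Leave everything else where it stands.

Things in the scene. Friction and masses are not known exactly. Their poses are not given: they have to be found in the camera images.
- tub_center (a point): Centre (half-way up, on the axis) of the tub to nest: white plastic, round, 110 mm high, 0.11 to 0.2 kg, orange band on its collar, orange lid recessed 35 mm below the rim. It stands upright, foot down. From 75 to 110 mm above its underside it has a straight collar, 62 mm outer diameter, 3 mm wall: grip it across the collar. z: up its axis, foot to rim.
- tub: The same tub; origin at the centre of its underside, z along its axis towards the rim. Its foot is a cone, 38 mm in diameter at the underside, growing evenly to 55 mm at 70 mm height, then a short shoulder to the collar. Pressed snug, its underside is about 60 mm below the blue tub's mouth and its collar stays clear above the blue rim.
- sleeve: Fixed aluminium sleeve of the leaning holder, 88 mm in diameter, 60 mm long. Its axis z leans 32 degrees from vertical, mouth towards the right as the robot looks (-y), turned by up to 40 degrees from there; it differs from run to run. Origin: centre of its closed lower end; z: along the axis, up and out of the mouth. When snug and let go, the orange-banded tub's centre lies on this axis, 79 to 105 mm from the origin.
- holder: The leaning holder: grey fixed stand 150 x 120 mm (origin: under it, near its middle), with the sleeve, a sprung black ring and an open blue tub on the sleeve's axis. The blue tub's inside is a cone with the taper of the white tub's foot, 52 mm wide at the mouth, 72 mm deep. At rest its mouth is 84 to 108 mm from the sleeve's origin along z: differs each run, not reported; feel for it.
- ring (a joint): How far the sprung ring, with the blue tub, is pushed down along the sleeve (m); 0 at rest, hard stop at 0.016. The tub's weight alone does not move it. It begins to give at about 2 N of push and takes about 1.4 N more per mm (5 mm: about 9 N). A light push is 3 to 7 mm, kept for a moment; at 9 mm the tubs jam. It springs back when let go.
- sparetub_center (a point): Centre (half-way up) of a second, same-sized white tub with a green band and green lid; not to be moved.
- reagent: Amber bottle with white cap, 60 mm in diameter, 150 mm high; origin at its underside; not to be moved.
- jar: Clear jar with yellow cap, 64 mm in diameter, 75 mm high; origin at its underside; not to be moved.
- tuberack: White rack with capped sample tubes, 70 x 200 mm, 92 mm high, fixed; origin at its underside.
- scanner: Black hand scanner on a stand, 100 mm foot, 180 mm high, fixed; origin at its underside.
Not all that is in view belongs to the job. What is shaped like the tub but purple is not meant.

How it is judged (in metres and radians):
On the way, in this order (a step that is already met when the one before it is completed fails the run):
1. the orange-banded tub is lifted clear of the bench (height (world z) of tub above 0.04 m), for 0.1 s.
2. the tub, in the blue tub and in line with it, is pressed until the sprung ring has given at least 2.5 mm, the fingers pressing on nothing but the tub (angle between the z axis of tub and the z axis of sleeve, either way round below 0.09 rad and z of tub_center in the frame of sleeve between 0.064 and 0.108 m and x of tub_center in the frame of sleeve between -0.005 and 0.005 m and y of tub_center in the frame of sleeve between -0.005 and 0.005 m and angle between tub's own z axis and vertical below 0.8 rad and value of joint ring above 0.0025 m and contact force between the fingers and holder below 0.5 N), for 0.2 s.
At the end, for the whole second after the job is handed in: The orange-banded tub is released and at rest, nested in the blue tub: its axis within 5 degrees of the sleeve's axis, its centre within 5 mm of that axis and 74 to 108 mm from the sleeve's origin along it, and the sprung ring back up (within 2 mm of rest) (angle between the z axis of tub and the z axis of sleeve, either way round below 0.09 rad and z of tub_center in the frame of sleeve between 0.064 and 0.108 m and x of tub_center in the frame of sleeve between -0.005 and 0.005 m and y of tub_center in the frame of sleeve between -0.005 and 0.005 m and angle between tub's own z axis and vertical below 0.8 rad and z of tub_center in the frame of sleeve above 0.074 m and value of joint ring below 0.002 m and linear speed of tub below 0.01 m/s and contact force between the fingers and tub below 0.05 N and contact force between tub and holder above 0.2 N); the robot touches nothing.
It fails at once if the tubs are rammed together: the sprung ring is pushed down 9 mm or more (value of joint ring above 0.009 m).
It fails at once if something else on the bench is moved more than 25 mm (distance of any of sparetub_center, reagent, jar from where it was at the start of the episode above 0.025 m).
It also fails if it takes over 40 s, if anything falls off the work surface, if the arm or the gripper's body presses on something with over 40 N, if the wrist force passes 120 N, or if a joint passes its speed limit or range.

## Working session

There is one attempt and no reset: what is moved stays moved. The work goes in short steps, Python scripts to look and compute and a shell command to move; the robot and the scene stay as the last step left them, time stands still between calls to the robot, and variables do not carry over. Pictures are saved under pics/ and viewed, and the job is handed in when it is done.

```bash
ls; mkdir -p pics; python3 - <<'E'
from workcell import *
import cv2, numpy as np, pickle
o=get_obs(); print(o); print(grip_point_offset if not callable(grip_point_offset) else grip_point_offset())
for n in ("side","top"):
    im,d=get_image(n); c=get_calibration(n); print(n,c)
    cv2.imwrite(f"pics/{n}0.png",im[:,:,::-1]); np.savez(f"{n}0.npz",im=im,d=d)
E
```

```text
pics
{'time_s': 0.0, 'joint_positions': array([-1.24197236e+00,  3.20296979e-01,  1.56570527e+00, -3.19900467e-05,
        1.25741867e+00, -2.00288483e-02]), 'dq': array([ 0.0003181 , -0.00079666,  0.00134287,  0.00075387, -0.00026542,
       -0.00093552]), 'joint_efforts': array([-5.99092109e-04, -4.12457836e+01, -2.31976819e+01,  7.27867917e-02,
        4.56603058e-02, -1.54553891e-04]), 'eef_pos': array([ 196.39985059, -540.00867714,  291.40707117]), 'ee_rot': array([-9.00914551e-04,  9.84824974e-01,  1.73548073e-01, -1.55609603e-04]), 'force': array([ 0.34405089,  0.77005271, -0.64053881]), 'ft_torque': array([ 0.00119361, -0.02152208, -0.03853125]), 'finger_gap': 1.0005371157415397}
59.5
side {'fx': 374.1590669469982, 'fy': 374.1590669469982, 'cx': 315.51679585128284, 'cy': 203.42376085354798, 'R': array([[-0.82339706, -0.56727768,  0.01460537],
       [-0.35526832,  0.49525657, -0.79278329],
       [ 0.44249486, -0.65796426, -0.60932859]]), 't': array([517.03037726, 236.55491645, 903.68380584])}
top {'fx': 459.599812784934, 'fy': 459.599812784934, 'cx': 319.47379327094717, 'cy': 203.4671010212506, 'R': array([[ 0.00601379, -0.99957811,  0.02841559],
       [-0.99616738, -0.00846807, -0.08705651],
       [ 0.0872604 , -0.02778315, -0.99579803]]), 't': array([  26.11247089,  616.09353088, 1242.91081904])}
```

View pics/side0.png

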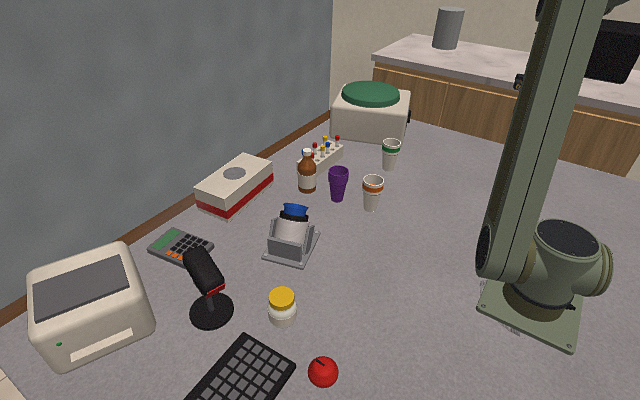

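View pics/top0.png

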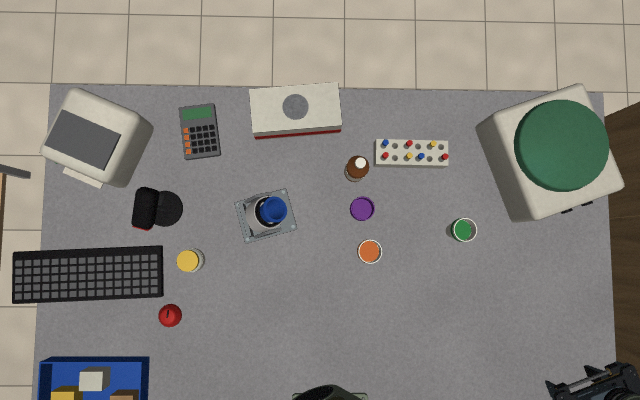

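In the top view the orange-banded tub is at (370,252), which is (373,190) in the side view. Look-alikes are the green-banded tub at top (464,230) / side (391,153), and the purple cup at top (362,209) / side (338,183). The blue tub in the holder is at top (272,208) / side (295,213). I choose the one at (370,252) and check it with a crop and the networks.

```bash
cat > h.py <<'E'
import numpy as np, cv2
from workcell import *
def cloud(n,d,mask):
    c=get_calibration(n); v,u=np.nonzero(mask&(d>0)); z=d[v,u]
    P=np.c_[(u-c['cx'])/c['fx']*z,(v-c['cy'])/c['fy']*z,z]
    return (P-c['t'])@c['R'], u, v
E
python3 - <<'E'
from h import *
S={n:np.load(f"{n}0.npz") for n in("side","top")}
for n in S:
  for k in ["tub","holder","sleeve","ring"]:
    r=silhouettes(n,k)
    for i,x in enumerate(r[:3]):
        print(n,k,round(x['confidence'],2),np.round(x['bbox']))
        if i==0: np.save(f"m_{n}_{k}.npy",x['pixels'])
        if x['confidence']>.3:
            P,u,v=cloud(n,S[n]['d'],x['pixels']); print("  ",len(P),np.percentile(P,[5,50,95],axis=0).round(0).tolist())
    
a=S['top']['im'][225:280,340:400,::-1]; b=S['side']['im'][165:225,340:400,::-1]
c=S['top']['im'][180:250,225:305,::-1]; d=S['side']['im'][195:270,255:330,::-1]
f=lambda x:cv2.resize(x,(380,280),interpolation=cv2.INTER_CUBIC)
cv2.imwrite("pics/crop1.png",np.vstack([np.hstack([f(a),f(b)]),np.hstack([f(c),f(d)])]))
E
```

```text
side tub 0.98 [374. 192.  23.  38.]
   626 [[459.0, -124.0, 12.0], [483.0, -80.0, 84.0], [513.0, -66.0, 110.0]]
side tub 0.96 [338. 183.  26.  37.]
   541 [[569.0, -105.0, 17.0], [592.0, -60.0, 83.0], [623.0, -47.0, 109.0]]
side tub 0.34 [209. 290.  50.  82.]
   2567 [[545.0, 431.0, 10.0], [587.0, 471.0, 122.0], [630.0, 499.0, 182.0]]
side holder 0.68 [292. 234.  56.  67.]
   2480 [[524.0, 141.0, 8.0], [563.0, 210.0, 64.0], [620.0, 250.0, 119.0]]
side sleeve 0.6 [292. 221.  37.  40.]
   1148 [[541.0, 136.0, 59.0], [571.0, 194.0, 96.0], [618.0, 224.0, 127.0]]
side ring 0.91 [293. 213.  29.  20.]
   463 [[553.0, 126.0, 92.0], [578.0, 174.0, 114.0], [619.0, 196.0, 133.0]]
top tub 0.93 [364. 208.  27.  25.]
   478 [[574.0, -105.0, 72.0], [600.0, -81.0, 77.0], [624.0, -51.0, 112.0]]
top tub 0.75 [371. 251.  29.  22.]
   463 [[462.0, -123.0, 72.0], [487.0, -100.0, 77.0], [513.0, -70.0, 112.0]]
top holder 0.61 [267. 216.  65.  57.]
   2328 [[525.0, 114.0, 8.0], [579.0, 174.0, 68.0], [637.0, 243.0, 121.0]]
top sleeve 0.58 [266. 213.  41.  36.]
   1142 [[547.0, 129.0, 57.0], [584.0, 171.0, 99.0], [620.0, 217.0, 129.0]]
top ring 0.72 [271. 213.  33.  32.]
   792 [[557.0, 124.0, 49.0], [590.0, 160.0, 104.0], [620.0, 192.0, 132.0]]
```

View pics/crop1.png

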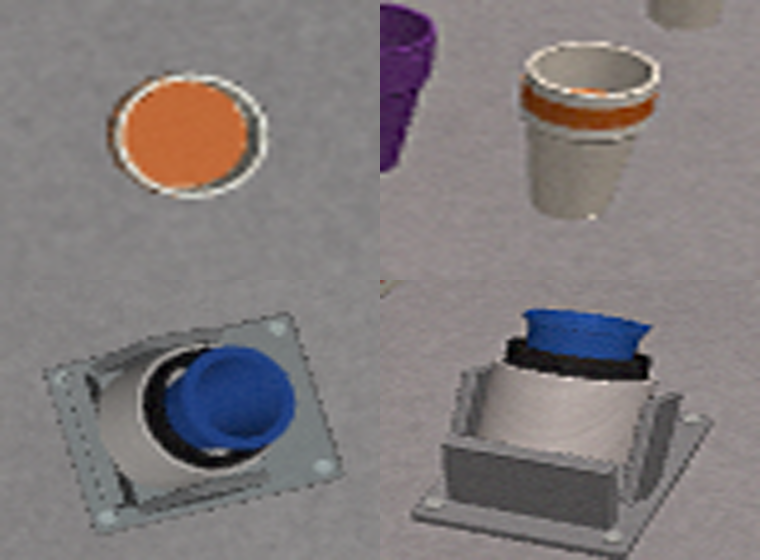

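The crop shows the chosen tub: white, orange band and lid, upright (top (370,252)). The blue mouth is at about (274,209) in the top image, leaning to the right (-y) and slightly towards +x. Next I fit the geometry.

```bash
cat > fit.py <<'E'
from h import *
from scipy.optimize import least_squares
S={n:np.load(f"{n}0.npz") for n in("side","top")}
# tub: rim/collar
for n,win in (("top",(225,280,340,400)),("side",(165,225,345,400))):
    d=S[n]['d']; m=np.zeros(d.shape,bool); m[win[0]:win[1],win[2]:win[3]]=1
    P,u,v=cloud(n,d,m)
    if n=="top":
        k=(P[:,2]>100)&(np.hypot(P[:,0]-487,P[:,1]+97)<45); Q=P[k]
        r=least_squares(lambda p:np.hypot(Q[:,0]-p[0],Q[:,1]-p[1])-p[2],[487,-97,30]); print("top rim",len(Q),r.x,Q[:,2].mean(),np.abs(r.fun).max())
        k=(P[:,2]>65)&(P[:,2]<85)&(np.hypot(P[:,0]-487,P[:,1]+97)<45);print("lid",P[k].mean(0),k.sum(), P[k].min(0),P[k].max(0))
        k=(P[:,2]<10);print('bench',np.median(P[k],0))
    else:
        k=(P[:,2]>75)&(P[:,2]<108)&(np.hypot(P[:,0]-487,P[:,1]+97)<45); Q=P[k]
        r=least_squares(lambda p:np.hypot(Q[:,0]-p[0],Q[:,1]-p[1])-31,[487,-97],loss='soft_l1'); print("side collar",len(Q),r.x,np.median(np.abs(r.fun)))
        k=(P[:,2]<5);print('bench',np.median(P[k],0))
# sleeve
L=np.radians(32)
out={}
for n in S:
    im=S[n]['im'].astype(int); d=S[n]['d']
    m=np.load(f"m_{n}_holder.npy")|np.load(f"m_{n}_sleeve.npy")
    hsv=cv2.cvtColor(S[n]['im'],cv2.COLOR_RGB2HSV)
    blue=m&(hsv[...,0]>100)&(hsv[...,0]<130)&(hsv[...,1]>120)
    P,u,v=cloud(n,d,m); col=im[v,u]
    out[n]=(P,col,u,v); B=cloud(n,d,blue)[0]; print(n,"blue",len(B),B.mean(0),B.min(0),B.max(0))
    # sleeve light pixels
    sl=(col.min(1)>120)&((col[:,0]-col[:,2])>3); Q=P[sl&(P[:,2]>25)]; print(n,"sleeve pts",len(Q),col[sl].mean(0) if sl.any() else '')
    def res(p):
        a=np.array([np.sin(L)*np.cos(p[0]),np.sin(L)*np.sin(p[0]),np.cos(L)])
        o=np.array([p[1],p[2],60.]); D=Q-o
        return np.linalg.norm(np.cross(D,a),axis=1)-44
    if len(Q)>30:
      for ph in (-2,-1.57,-1.1):
        r=least_squares(res,[ph,580,190],loss='soft_l1'); print(n,r.x,np.degrees(r.x[0]),r.cost/len(Q),np.median(np.abs(res(r.x))))
E
python3 fit.py
python3 - <<'E'
from h import *
S=np.load("top0.npz"); print(S['im'][195:225:3,240:300:4].tolist()[3]); 
s=np.load("side0.npz"); print(s['im'][236,270:320:4].tolist())
E
```

```text
top rim 113 [487.14836796 -96.52865906  29.33189987] 109.20848412072782 2.3932198788161436
lid [486.89462559 -99.69721075  75.70593447] 334 [ 460.41244941 -125.2413271    67.38807643] [513.13198817 -67.61113752  83.59542356]
bench [ 480.502912   -112.36785024    0.67185186]
side collar 331 [487.18550095 -95.06922098] 1.3869252887739805
bench [ 505.55469448 -149.20778096    0.54361941]
side blue 248 [585.11478369 162.43455752 118.5862369 ] [559.48436686 120.16173788  96.69307341] [624.30432146 188.42866241 136.70749734]
side sleeve pts 632 [155.56806931 146.72153465 143.72648515]
side [  5.00423503 583.56077464 182.07269528] 286.72154677600645 1.2354213426616398 0.988181599443891
side [ -1.2789492  583.56077026 182.07269314] -73.27839144702808 1.2354213426655445 0.9881798348043986
side [ -1.27895025 583.56077449 182.07269519] -73.27845180032034 1.2354213426615652 0.9881815680320081
top blue 563 [592.10594338 153.33727005 100.06172688] [559.43665315 118.80679849  46.77823009] [625.48108209 192.41555089 139.26251169]
top sleeve pts 247 [142.08064516 138.5        135.31451613]
top [ 11.29457702 582.5186296  180.94935298] 647.1315945093932 0.6233389464509288 0.9161022714043057
top [ -1.27179092 582.51860841 180.94934176] -72.86825236501058 0.623338946435577 0.9161088493101417
top [ -1.27179305 582.51862525 180.94935068] -72.8683741029402 0.6233389464402976 0.9161036183785427
[[119, 122, 123], [64, 66, 65], [120, 124, 125], [94, 91, 90], [78, 76, 76], [63, 62, 61], [36, 66, 131], [26, 52, 104], [28, 57, 116], [32, 63, 123], [30, 60, 121], [31, 62, 128], [119, 122, 124], [131, 128, 129], [138, 134, 133]]
[[110, 104, 106], [104, 97, 94], [142, 135, 130], [154, 148, 143], [171, 157, 154], [173, 165, 160], [169, 158, 153], [167, 157, 151], [156, 146, 141], [108, 105, 107], [82, 82, 82], [127, 124, 127], [111, 105, 105]]
```

```bash
cat >> fit.py <<'E'
print('-----')
ph=np.radians(-73.05); a=np.array([np.sin(L)*np.cos(ph),np.sin(L)*np.sin(ph),np.cos(L)]); o=np.array([583.,181.5,60])
for n in S:
    P,col,u,v=out[n]; D=P-o; s=D@a; r=np.linalg.norm(D-s[:,None]*a,axis=1)
    bl=(col[:,2]>col[:,0]*1.6)&(col[:,2]>60); dark=(col.max(1)<60)
    sl=(col.min(1)>120)&((col[:,0]-col[:,2])>3)&(P[:,2]>20)
    print(n,"sleeve s pct",np.percentile(s[sl],[1,5,50,95,99]), "dark",np.percentile(s[dark],[5,50,95]),np.percentile(r[dark],[5,50,95]))
    rim=bl&(r<50); print(" blue s",np.percentile(s[rim],[50,90,95,98,99]))
    for lo in range(10,110,5):
        k=(s>=lo)&(s<lo+5)&(r<60); kk=k&bl
        print(lo,k.sum(),"light r",np.percentile(r[k&~bl&~dark],[5,50,95]).round(0) if (k&~bl&~dark).sum()>2 else '',"| blue",kk.sum(),np.percentile(r[kk],[5,50,95]).round(1) if kk.sum() else '')
    B=bl&(s>np.percentile(s[rim],90)-6)&(r>20)&(r<36)
    # rim centre
    Q=P[B]; e1=np.cross(a,[0,0,1]); e1/=np.linalg.norm(e1); e2=np.cross(a,e1)
    x=(Q-o)@e1; y=(Q-o)@e2
    f=least_squares(lambda p:np.hypot(x-p[0],y-p[1])-p[2],[0,0,28],loss='soft_l1');print("rim circ",len(x),f.x)
    pl=P[(P[:,2]>5)&(P[:,2]<14)]; print('plate',len(pl),cv2.minAreaRect(pl[:,:2].astype(np.float32)))
E
python3 fit.py | sed '1,/-----/d'
```

```text
side sleeve s pct [-24.77601739 -21.65942749   5.32003002  31.69618476  33.21910965] dark [33.92700512 40.98970665 46.88751757] [34.79159063 38.20946021 41.0480999 ]
 blue s [61.26539346 68.63792292 69.00922406 69.14949964 69.26066626]
10 83 light r [42. 45. 55.] | blue 0 
15 78 light r [42. 44. 56.] | blue 0 
20 83 light r [41. 44. 55.] | blue 0 
25 59 light r [42. 44. 46.] | blue 0 
30 85 light r [38. 43. 46.] | blue 0 
35 55 light r  | blue 0 
40 57 light r  | blue 0 
45 65 light r  | blue 31 [27.3 28.6 32.1]
50 42 light r  | blue 42 [27.  29.4 31. ]
55 42 light r  | blue 42 [28.5 30.  31.5]
60 49 light r  | blue 49 [24.7 30.3 32.7]
65 87 light r  | blue 86 [23.7 31.1 36.6]
70 0 light r  | blue 0 
75 0 light r  | blue 0 
80 0 light r  | blue 0 
85 0 light r  | blue 0 
90 0 light r  | blue 0 
95 0 light r  | blue 0 
100 0 light r  | blue 0 
105 0 light r  | blue 0 
rim circ 105 [ 0.7278597  -3.85875422 29.37115704]
plate 485 ((581.8736572265625, 182.57565307617188), (119.5798568725586, 151.0104522705078), 15.71446704864502)
top sleeve s pct [-22.68233471 -17.86019043  14.20798265  
[... 455 characters left out ...]

35 81 light r [41. 43. 46.] | blue 39 [20.5 23.  28.5]
40 74 light r  | blue 38 [21.3 24.6 28.8]
45 113 light r [35. 38. 38.] | blue 37 [21.5 24.5 31.2]
50 38 light r  | blue 34 [22.9 24.5 29.8]
55 29 light r  | blue 29 [22.7 25.1 30.8]
60 30 light r  | blue 30 [23.1 25.5 33.3]
65 153 light r  | blue 151 [25.3 29.5 34.2]
70 71 light r  | blue 70 [24.8 29.9 34.9]
75 0 light r  | blue 0 
80 0 light r  | blue 0 
85 0 light r  | blue 0 
90 0 light r  | blue 0 
95 0 light r  | blue 0 
100 0 light r  | blue 0 
105 0 light r  | blue 0 
rim circ 222 [ 0.75949809 -1.51235825 29.82133824]
plate 665 ((582.1585083007812, 180.41397094726562), (120.09993743896484, 149.72897338867188), 16.141077041625977)
```

Both views agree: sleeve axis azimuth is about -73.5°, passing near (583,181.5,60). The mouth is about 95 mm from the origin, and the plate angle of 16° confirms the azimuth. The tub is at (487,-96). Now I move above the tub.

```bash
cat > go.py <<'E'
import sys
from h import *
from scipy.spatial.transform import Rotation as Ro
def state():
    o=get_obs(); q=o['ee_rot']; return o,Ro.from_quat([q[1],q[2],q[3],q[0]])
def rel(pos,Rt=None):
    o,R=state(); d=R.inv().apply(np.array(pos)-o['eef_pos'])/10
    print("t",round(float(o['time_s']),2),"pos",o['eef_pos'].round(1),"F",o['force'].round(2),"gap",round(float(o['finger_gap']),3),"j",o['joint_positions'].round(2))
    print("shift cm",d.round(2), "turn", (R.inv()*Rt).as_rotvec().round(3) if Rt is not None else '', 'x',R.as_matrix()[:,0].round(3),'y',R.as_matrix()[:,1].round(3),'z',R.as_matrix()[:,2].round(3))
def frame(z,ydir):
    z=np.array(z,float); z/=np.linalg.norm(z); y=np.array(ydir,float); y-=z*(y@z); y/=np.linalg.norm(y)
    return Ro.from_matrix(np.c_[np.cross(y,z),y,z])
E
python3 -m crank '3.5 -2.65 0 0 0 0;3.5 -2.65 0 0 0 0;3.5 -2.65 0 0 0 0;3.5 -2.65 0 0 0 0;3.5 -2.65 0 0 0 0;3.5 -2.65 0 0 0 0;3.5 -2.65 0 0 0 0;3.5 -2.65 0 0 0 0;3.5 -2.65 0 0 0 0;3.5 -2.65 0 0 0 0;3.5 -2.65 0 0 0 0;3.5 -2.65 0 0 0 0' 1
python3 - <<'E'
from go import *
rel([487.3,-96,200],frame([0,0,-1],[1,0.05,0]))
E
```

```text
time_s: 1.7
eef_pos: [491.9, -87.5, 292.7]
ee_rot: [0.004, 0.986, 0.168, 0.003]
force: [-0.4, -0.5, 0.0]
finger_gap: 1.0
t 1.7 pos [491.9 -87.5 292.7] F [-0.39 -0.51  0.04] gap 1.0 j [-0.2   0.2   1.73 -0.01  1.2   1.04]
shift cm [-0.75  0.58  9.27] turn [ 0.009  0.002 -1.283] x [0.944 0.331 0.004] y [ 0.331 -0.944  0.008] z [ 0.006 -0.006 -1.   ]
```

```bash
python3 -m crank '0 0 0 0 0 -0.14;0 0 0 0 0 -0.14;0 0 0 0 0 -0.14;0 0 0 0 0 -0.14;0 0 0 0 0 -0.14;0 0 0 0 0 -0.14;0 0 0 0 0 -0.14;0 0 0 0 0 -0.14;0 0 0 0 0 -0.13;0 0 0 0 0 0'
python3 - <<'E'
from go import *
rel([487.3,-96,200],frame([0,0,-1],[1,0.05,0]))
E
```

```text
time_s: 2.7
eef_pos: [495.4, -80.4, 293.1]
ee_rot: [0.005, 0.679, 0.734, 0.001]
force: [0.0, -0.2, 0.0]
finger_gap: 1.003
t 2.7 pos [495.4 -80.4 293.1] F [ 0.04 -0.23  0.02] gap 1.003 j [-0.18  0.2   1.73 -0.    1.2  -0.26]
shift cm [-1.44 -1.01  9.31] turn [0.009 0.005 0.029] x [-0.079  0.997 -0.005] y [0.997 0.079 0.009] z [ 0.009 -0.005 -1.   ]
```

```bash
python3 -m crank '-0.75 -0.5 2 0 0 0;-0.6 -0.4 2 0 0 0;0 0 2 0.005 0 0;0 0 1.6 0 0 0;0 0 0 0 0 0'
python3 - <<'E'
from go import *
rel([487.3,-96,155.5],frame([0,0,-1],[1,0.08,0]))
E
```

```text
time_s: 3.2
eef_pos: [488.8, -95.6, 216.1]
ee_rot: [0.005, 0.684, 0.729, 0.001]
force: [-0.0, 0.2, 0.1]
finger_gap: 0.999
t 3.2 pos [488.8 -95.6 216.1] F [-0.04  0.24  0.1 ] gap 0.999 j [-0.21  0.26  1.86 -0.    1.01 -0.28]
shift cm [ 0.01 -0.2   6.06] turn [ 0.008  0.006 -0.016] x [-0.064  0.998 -0.006] y [0.998 0.064 0.008] z [ 0.008 -0.006 -1.   ]
```

```bash
python3 -m crank '0 -0.2 2 0.008 0.005 0;0 0 2 0 0 0;0 0 1.5 0 0 0;0 0 0.3 0 0 0;0 0 0 0 0 0'
python3 - <<'E'
from go import *
rel([487.3,-96,155.5],frame([0,0,-1],[1,0.08,0]))
E
```

```text
time_s: 3.7
eef_pos: [490.0, -96.4, 160.7]
ee_rot: [0.004, 0.688, 0.726, 0.002]
force: [-0.7, 0.1, 0.6]
finger_gap: 1.003
t 3.7 pos [490.  -96.4 160.7] F [-0.71  0.13  0.65] gap 1.003 j [-0.22  0.33  1.93 -0.    0.88 -0.27]
shift cm [ 0.05 -0.27  0.52] turn [ 0.007  0.003 -0.025] x [-0.055  0.999 -0.003] y [0.998 0.055 0.007] z [ 0.008 -0.003 -1.   ]
```

```bash
python3 -m crank '0.05 -0.3 0.5 0.006 0.003 0;0 0 0 0 0 0'
python3 - <<'E'
from go import *
rel([487.3,-96,155.5],frame([0,0,-1],[1,0.08,0]))
im,d=get_image("side"); cv2.imwrite("pics/s1.png",cv2.resize(im[130:240,310:450,::-1],(770,600)))
E
```

```text
time_s: 3.9
eef_pos: [487.8, -96.2, 157.2]
ee_rot: [0.002, 0.688, 0.726, 0.001]
force: [1.3, -1.1, -0.6]
finger_gap: 0.998
t 3.9 pos [487.8 -96.2 157.2] F [ 1.31 -1.06 -0.55] gap 0.998 j [-0.22  0.33  1.93  0.    0.87 -0.27]
shift cm [ 0.02 -0.05  0.17] turn [ 0.004  0.001 -0.026] x [-0.054  0.999 -0.001] y [0.999 0.054 0.004] z [ 0.004 -0.    -1.   ]
```

View pics/s1.png

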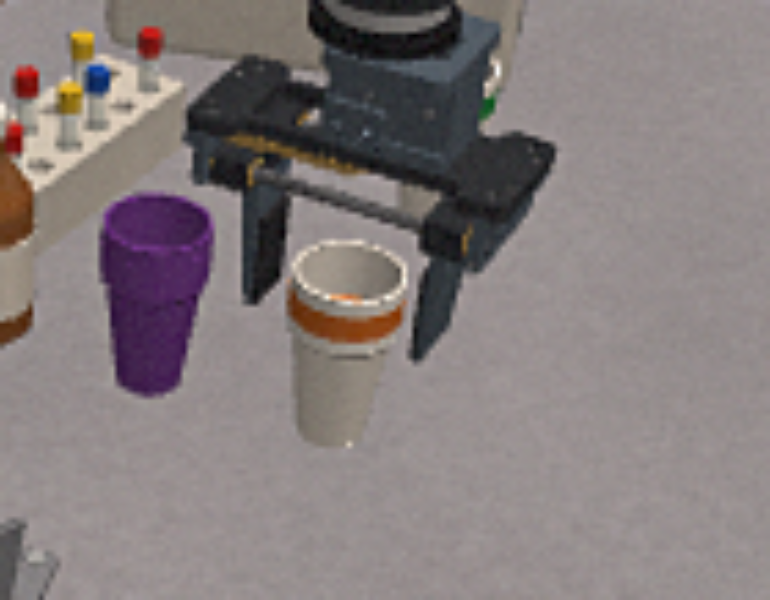

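The tub (crop (350,330)) sits between the open fingers, the purple cup is clear on the left. I close now.

```bash
python3 -m crank '0 0 0 0 0 0;0 0 0 0 0 0;0 0 0 0 0 0;0 0 0 0 0 0;0 0 0 0 0 0' -1
python3 - <<'E'
from go import *
rel([487.3,-96,155.5],frame([0,0,-1],[1,0.08,0]))
E
```

```text
time_s: 4.45
eef_pos: [489.0, -96.4, 159.0]
ee_rot: [0.004, 0.688, 0.726, 0.002]
force: [0.2, -0.1, -0.4]
finger_gap: 0.679
t 4.45 pos [489.  -96.4 159. ] F [ 0.22 -0.08 -0.39] gap 0.679 j [-0.22  0.33  1.93  0.    0.87 -0.27]
shift cm [ 0.05 -0.17  0.35] turn [ 0.008  0.002 -0.027] x [-0.053  0.999 -0.002] y [0.999 0.053 0.008] z [ 0.008 -0.001 -1.   ]
```

Gripped: the gap is 61.8 mm, which matches the collar. I lift and move over.

```bash
python3 -m crank '0 0 -2 0 0 0;0 0 -4 0 0 0;0 0 -4 0 0 0;0 0 -4 0 0 0;0 0 -2 0 0 0;0 0 0 0 0 0'
cat >> go.py <<'E'
L=np.radians(32); ph=np.radians(-73.5)
a=np.array([np.sin(L)*np.cos(ph),np.sin(L)*np.sin(ph),np.cos(L)]); O=np.array([583.,181.5,60])-25*a
e1=np.cross(a,[0,0,1]); e1/=np.linalg.norm(e1); e2=np.cross(a,e1)
TL=159. # TCP to underside
RT=frame(-a,-e1)
def tcp(s,dx=0.4,dy=-0.8): return O+a*(s+TL)+e1*dx+e2*dy   # underside at s
def sl(s,dx=0.4,dy=-0.8):
    rel(tcp(s,dx,dy),RT); o,R=state(); D=o['eef_pos']-O; Fa=o['force']
    tip=o['eef_pos']+TL*R.as_matrix()[:,2]-O
    print("foot s %.1f e1 %.1f e2 %.1f | tcp e1 %.1f e2 %.1f | F a %.2f e1 %.2f e2 %.2f"%(tip@a,tip@e1,tip@e2,D@e1,D@e2,Fa@a,Fa@e1,Fa@e2))
    tq=o['ft_torque']; print("torque a %.2f e1 %.2f e2 %.2f"%(tq@a,tq@e1,tq@e2), "tilt",(R.inv()*RT).magnitude().round(4))
E
python3 - <<'E'
from go import *
print(a,e1,e2,tcp(135))
sl(135)
E
```

```text
time_s: 5.05
eef_pos: [486.3, -95.9, 322.0]
ee_rot: [-0.0, 0.688, 0.726, 0.0]
force: [-0.8, -0.0, -2.1]
finger_gap: 0.684
[ 0.1505052  -0.50809705  0.8480481 ] [-0.95881973 -0.28401534  0.        ] [ 0.24085867 -0.81312525 -0.52991926] [622.90968464  45.35878803 288.54887328]
t 5.05 pos [486.3 -95.9 322. ] F [-0.77 -0.01 -2.12] gap 0.684 j [-0.22  0.18  1.69  0.    1.28 -0.27]
shift cm [13.38 14.39  3.35] turn [ 0.066  0.555 -0.228] x [-0.053  0.999  0.   ] y [0.999 0.053 0.   ] z [ 0.  0. -1.]
foot s 238.7 e1 171.4 e2 147.6 | tcp e1 171.5 e2 63.4 | F a -1.91 e1 0.74 e2 0.95Traceback (most recent call last):
  File "<stdin>", line 3, in <module>
  File "go.py", line 23, in sl
    tq=o['ft_torque']; print("torque a %.2f e1 %.2f e2 %.2f"%(tq@a,tq@e1,tq@e2), "tilt",(R.inv()*RT).magnitude().round(4))
                                                                                        ^^^^^^^^^^^^^^^^^^^^^^^^^^^^^^
AttributeError: 'float' object has no attribute 'round'
```

```bash
sed -i "s/(R.inv()\*RT).magnitude().round(4)/round(float((R.inv()*RT).magnitude()),4)/" go.py; python3 -m crank '2.6 2.8 -0.2 0 0 -0.05;2.6 2.8 -0.2 0 0 -0.05;2.6 2.8 0 0 0 -0.05;2.6 2.8 0 0 0 -0.05;1.5 1.6 0 0 0 0;0 0 0 0 0 0'
python3 - <<'E'
from go import *
sl(145)
E
```

```text
time_s: 5.65
eef_pos: [596.2, 44.3, 315.1]
ee_rot: [-0.005, 0.61, 0.792, -0.005]
force: [-0.7, -0.0, -0.9]
finger_gap: 0.682
t 5.65 pos [596.2  44.3 315.1] F [-0.69 -0.01 -0.91] gap 0.682 j [ 0.05  0.35  1.46  0.    1.34 -0.2 ]
shift cm [-1.11  2.65  1.77] turn [-0.005  0.555 -0.033] x [-0.255  0.967  0.003] y [ 0.967  0.255 -0.014] z [-0.014 -0.001 -1.   ]
foot s 178.0 e1 28.5 e2 63.4 | tcp e1 26.3 e2 -20.4 | F a -0.87 e1 0.67 e2 0.33
torque a 0.02 e1 0.06 e2 0.08 tilt 0.5563
```

```bash
python3 -m crank '-0.5 1.3 0 0 0.11 0;-0.5 1.3 0 0 0.11 0;0 0 0 0 0.11 -0.01;0 0 0 0 0.11 -0.01;0 0 0 0 0.11 -0.01;0 0 0 0 0 0;0 0 0 0 0 0'
python3 - <<'E'
from go import *
sl(135)
E
```

```text
time_s: 6.35
eef_pos: [619.9, 37.9, 302.1]
ee_rot: [-0.233, 0.577, 0.766, 0.161]
force: [-0.6, -0.5, -0.9]
finger_gap: 0.681
t 6.35 pos [619.9  37.9 302.1] F [-0.63 -0.54 -0.9 ] gap 0.681 j [-0.16  0.49  1.37  0.5   1.57 -0.51]
shift cm [-0.2   0.53  1.47] turn [-0.017 -0.015 -0.013] x [-0.226  0.809  0.542] y [ 0.959  0.282 -0.022] z [-0.17   0.515 -0.84 ]
foot s 149.8 e1 8.1 e2 -5.0 | tcp e1 5.4 e2 -2.7 | F a -0.58 e1 0.76 e2 0.76
torque a 0.09 e1 0.54 e2 0.07 tilt 0.0261
```

```bash
python3 -m crank '-0.2 0.5 0.7 -0.016 -0.015 -0.012;0 0 0.6 0 0 0;0 0 0 0 0 0;0 0 0 0 0 0'
python3 - <<'E'
from go import *
sl(135)
for n in("side","top"):
    im,d=get_image(n); np.savez(f"{n}2.npz",im=im,d=d)
    w=(100,280,200,400) if n=="side" else (140,280,220,380)
    cv2.imwrite(f"pics/{n}2.png",cv2.resize(im[w[0]:w[1],w[2]:w[3],::-1],(660,590)))
E
```

```text
time_s: 6.75
eef_pos: [621.4, 45.3, 289.4]
ee_rot: [-0.219, 0.576, 0.771, 0.162]
force: [0.6, -0.9, -0.8]
finger_gap: 0.68
t 6.75 pos [621.4  45.3 289.4] F [ 0.64 -0.87 -0.81] gap 0.68 j [-0.14  0.49  1.4   0.5   1.52 -0.53]
shift cm [-0.08  0.15  0.05] turn [-0.003  0.007 -0.001] x [-0.241  0.817  0.524] y [ 0.958  0.285 -0.003] z [-0.152  0.501 -0.852]
foot s 135.5 e1 2.4 e2 -0.4 | tcp e1 1.9 e2 -1.6 | F a -0.15 e1 -0.36 e2 1.29
torque a 0.04 e1 0.50 e2 0.10 tilt 0.0079
```

View pics/side2.png

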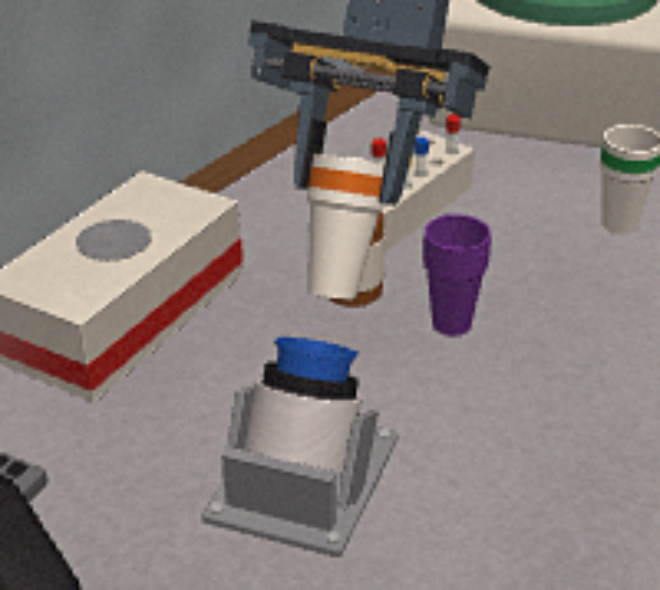

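View pics/top2.png

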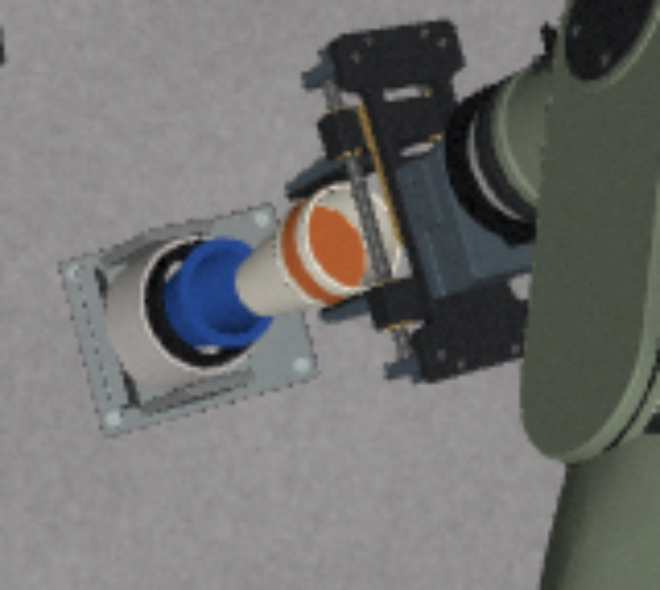

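```bash
cat > tubfit.py <<'E'
from go import *
from scipy.optimize import least_squares
def fit_tub(n,d,s0=135.,e10=2,e20=-1):
    P,u,v=cloud(n,d,np.ones(d.shape,bool)); P=P[(P[:,2]>20)]
    D=P-O; X=np.c_[D@e1,D@e2,D@a-s0]
    k=(X[:,2]>4)&(X[:,2]<104)&(np.hypot(X[:,0]-e10,X[:,1]-e20)<35.5); X=X[k]
    # drop finger zone: |e1|>29 & near collar
    h=X[:,2]; k=~((h>72)&(np.abs(X[:,0]-e10)>20)); X=X[k]
    def rad(h): return np.where(h<70,19+8.5*h/70,np.where(h<75,27.5+3.5*(h-70)/5,31))
    def res(p):
        h=X[:,2]-p[4]; cx=p[0]+p[2]*h; cy=p[1]+p[3]*h
        return np.hypot(X[:,0]-cx,X[:,1]-cy)-rad(h)
    # discard interior points: r much smaller
    k=res([e10,e20,0,0,0])>-6; X=X[k]
    r=least_squares(res,[e10,e20,0,0,0],loss='soft_l1'); print(n,len(X),"foot e1 %.1f e2 %.1f slope %.3f %.3f ds %.1f"%tuple(r.x),np.median(abs(r.fun)))
if __name__=="__main__":
  for n in("side","top"): fit_tub(n,np.load(f"{n}2.npz")['d'])
E
python3 tubfit.py
```

```text
side 647 foot e1 4.5 e2 -0.2 slope -0.024 -0.014 ds 1.4 0.9335748582487007
top 357 foot e1 5.5 e2 -0.9 slope -0.030 -0.011 ds 6.6 0.5745591972183668
```

```bash
cat > ov.py <<'E'
from go import *
def proj(n,P):
    c=get_calibration(n); Q=np.atleast_2d(P)@c['R'].T+c['t']; return np.c_[Q[:,0]/Q[:,2]*c['fx']+c['cx'],Q[:,1]/Q[:,2]*c['fy']+c['cy']]
def overlay(tag,foot,slope,s0,mouth=(0.4,-0.8,95)):
    t=np.linspace(0,2*np.pi,60); outs=[]
    for n in("side","top"):
        im=np.load(f"{n}{tag}.npz")['im'][:,:,::-1]
        w=(140,230,260,350) if n=="side" else (170,250,250,330); K=8 if n=="top" else 7
        c=cv2.resize(im[w[0]:w[1],w[2]:w[3]],None,fx=640/80/1.6 if n=="top" else 400/90,fy=5 if n=="top" else 400/90,interpolation=cv2.INTER_CUBIC); f=c.shape[0]/(w[1]-w[0])
        def circ(cx,cy,s,r,col):
            P=O+a*s+np.outer(cx+r*np.cos(t),e1)+np.outer(cy+r*np.sin(t),e2)
            q=((proj(n,P)-[w[2],w[0]]+.5)*f).astype(np.int32); cv2.polylines(c,[q],True,col,1)
        for h,r in((0,19),(70,27.5),(75,31),(110,31)): circ(foot[0]+slope[0]*h,foot[1]+slope[1]*h,s0+h,r,(0,255,0))
        circ(mouth[0],mouth[1],mouth[2],26,(0,0,255)); circ(0,0,60,44,(255,0,255))
        outs.append(c)
    cv2.imwrite(f"pics/ov{tag}.png",np.hstack([o[:400,:400] for o in outs]))
if __name__=="__main__":
    overlay(2,(2.4,-0.4),(0,0),135.5)
E
python3 ov.py
```

```text
(no output)
```

View pics/ov2.png

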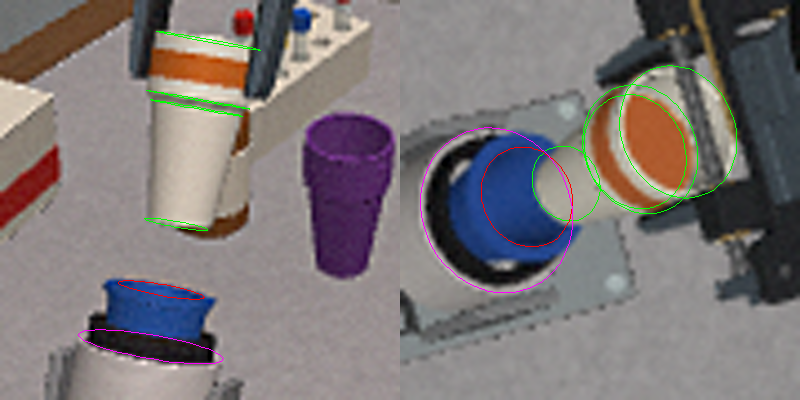

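```bash
cat > ext.py <<'E'
from ov import *
def ext(n,im,kind,srange,step=5,dy=-0.8,depth_side=0):
    hsv=cv2.cvtColor(im,cv2.COLOR_RGB2HSV)
    if kind=="blue": m=(hsv[...,0]>100)&(hsv[...,0]<130)&(hsv[...,1]>120)
    elif kind=="light": m=(im.min(2)>118)
    res=[]
    for s in np.arange(*srange,step):
        # sample line along e1 through axis point at s
        x=np.arange(-60,60.1,0.5); q=proj(n,O+a*s+np.outer(x,e1)+dy*e2).astype(np.float32)
        val=cv2.remap(m.astype(np.float32),q[:,0].reshape(1,-1),q[:,1].reshape(1,-1),cv2.INTER_LINEAR)[0]
        i0=120; 
        k=val>.5
        if not k.any(): continue
        j=np.nonzero(k)[0]; c=j[np.argmin(abs(j-i0))]
        l=c
        while l>0 and k[l-1]: l-=1
        r=c
        while r<len(k)-1 and k[r+1]: r+=1
        res.append((s,x[l],x[r],(x[l]+x[r])/2))
    for z in res: print(n,kind,"s %.0f l %.1f r %.1f mid %.2f"%z)
if __name__=="__main__":
    for n in("side","top"):
        im0=np.load(f"{n}0.npz")['im']; im2=np.load(f"{n}2.npz")['im']
        ext(n,im0,"blue",(72,104),4); 
        ext(n,im2,"light",(138,205),8)
E
python3 ext.py
```

```text
side blue s 72 l -30.5 r 29.0 mid -0.75
side blue s 76 l -31.0 r 28.0 mid -1.50
side blue s 80 l -31.5 r 29.0 mid -1.25
side blue s 84 l -29.5 r 29.5 mid 0.00
side blue s 88 l -33.0 r 30.0 mid -1.50
side blue s 92 l -34.0 r 33.0 mid -0.50
side blue s 96 l -24.0 r 32.5 mid 4.25
side light s 138 l -13.5 r 21.5 mid 4.00
side light s 146 l -12.0 r 32.0 mid 10.00
side light s 154 l -13.5 r 25.0 mid 5.75
side light s 162 l -15.0 r 40.5 mid 12.75
side light s 170 l -16.5 r 25.5 mid 4.50
side light s 178 l -18.0 r 26.5 mid 4.25
side light s 186 l -19.5 r 27.5 mid 4.00
side light s 194 l -21.0 r 28.5 mid 3.75
side light s 202 l -22.5 r 30.0 mid 3.75
top blue s 72 l -35.5 r 32.0 mid -1.75
top blue s 76 l -36.5 r 32.5 mid -2.00
top blue s 80 l -36.0 r 33.5 mid -1.25
top blue s 84 l -35.0 r 34.0 mid -0.50
top blue s 88 l -34.0 r 35.0 mid 0.50
top blue s 92 l -33.0 r 35.5 mid 1.25
top blue s 96 l -32.0 r 34.0 mid 1.00
top blue s 100 l -31.0 r 34.5 mid 1.75
top light s 138 l -12.0 r 24.0 mid 6.00
top light s 146 l -12.0 r 60.0 mid 24.00
top light s 154 l -13.5 r 60.0 mid 23.25
top light s 162 l -11.0 r 60.0 mid 24.50
top light s 170 l 8.5 r 30.0 mid 19.25
top light s 178 l 17.0 r 60.0 mid 38.50
top light s 186 l -6.5 r -3.5 mid -5.00
top light s 194 l -20.0 r 11.5 mid -4.25
top light s 202 l 6.5 r 20.0 mid 13.25
```

```bash
python3 -m crank '-0.13 0.28 0 -0.015 0.01 0;0 0 0 0 0 0;0 0 0 0 0 0'
cat > look.py <<'E'
import sys
from ext import *; from tubfit import fit_tub
tag=sys.argv[1]; s0=float(sys.argv[2])
sl(s0)
for n in("side","top"):
    im,d=get_image(n); np.savez(f"{n}{tag}.npz",im=im,d=d); fit_tub(n,d,s0,0,-1)
ext("side",np.load(f"side{tag}.npz")['im'],"light",(s0+3,s0+70),8)
E
python3 look.py 3 135
```

```text
time_s: 7.15
eef_pos: [625.0, 44.9, 289.5]
ee_rot: [-0.218, 0.576, 0.769, 0.171]
force: [0.3, 0.5, -1.2]
finger_gap: 0.678
t 7.15 pos [625.   44.9 289.5] F [ 0.28  0.55 -1.15] gap 0.678 j [-0.15  0.49  1.4   0.51  1.51 -0.53]
shift cm [ 0.04 -0.18  0.13] turn [ 0.014 -0.003  0.   ] x [-0.241  0.812  0.532] y [0.961 0.277 0.012] z [-0.137  0.514 -0.846]
foot s 136.4 e1 -3.7 e2 -0.8 | tcp e1 -1.4 e2 -0.4 | F a -1.21 e1 -0.42 e2 0.23
torque a 0.06 e1 0.52 e2 0.11 tilt 0.0147
side 649 foot e1 -1.7 e2 -0.8 slope -0.003 0.000 ds 2.0 0.9146464960562994
top 366 foot e1 -0.6 e2 -0.8 slope -0.015 -0.005 ds 6.0 0.6758505816781835
side light s 138 l -20.0 r 16.5 mid -1.75
side light s 146 l -21.0 r 18.0 mid -1.50
side light s 154 l -20.5 r 20.5 mid 0.00
side light s 162 l -21.0 r 21.0 mid 0.00
side light s 170 l -22.5 r 38.5 mid 8.00
side light s 178 l -23.5 r 22.0 mid -0.75
side light s 186 l -25.0 r 22.0 mid -1.50
side light s 194 l -24.5 r 23.0 mid -0.75
side light s 202 l -26.0 r 24.5 mid -0.75
```

```bash
cat >> go.py <<'E'
RT=RT*Ro.from_rotvec([-0.014,0.003,0])
_tcp=tcp
def tcp(s,dx=0,dy=0): return O+a*(s+TL)+e1*(-0.9)+e2*(-0.4)
E
python3 -m crank '0 0 1 0 0 0;0 0 1.2 0 0 0;0 0 1.2 0 0 0;0 0 0.8 0 0 0;0 0 0 0 0 0;0 0 0 0 0 0'
python3 - <<'E'
from go import *
sl(60)
E
```

```text
time_s: 7.85
eef_pos: [617.8, 69.0, 249.3]
ee_rot: [-0.219, 0.576, 0.769, 0.17]
force: [-0.1, -0.7, -0.8]
finger_gap: 0.683
t 7.85 pos [617.8  69.  249.3] F [-0.15 -0.66 -0.78] gap 0.683 j [-0.11  0.5   1.48  0.53  1.41 -0.55]
shift cm [-0.01 -0.09  2.89] turn [-0.003 -0.001 -0.001] x [-0.24   0.811  0.533] y [0.961 0.278 0.009] z [-0.141  0.514 -0.846]
foot s 88.9 e1 -3.2 e2 -1.0 | tcp e1 -1.4 e2 -0.4 | F a -0.35 e1 0.33 e2 0.91
torque a 0.05 e1 0.51 e2 0.09 tilt 0.0029
```

```bash
python3 -m crank '0 -0.05 1 -0.003 0 0;0 0 1 0 0 0;0 0 0.8 0 0 0;0 0 0.4 0 0 0;0 0 0 0 0 0;0 0 0 0 0 0'
python3 look.py 4 55
```

```text
time_s: 8.45
eef_pos: [612.8, 86.7, 220.0]
ee_rot: [-0.218, 0.577, 0.768, 0.172]
force: [-0.1, -0.4, -0.8]
finger_gap: 0.679
t 8.45 pos [612.8  86.7 220. ] F [-0.09 -0.4  -0.85] gap 0.679 j [-0.09  0.52  1.54  0.54  1.33 -0.57]
shift cm [-0.01 -0.07 -0.06] turn [ 0.001 -0.    -0.   ] x [-0.24   0.811  0.533] y [0.961 0.276 0.013] z [-0.137  0.515 -0.846]
foot s 54.4 e1 -4.1 e2 -1.1 | tcp e1 -1.6 e2 -0.5 | F a -0.53 e1 0.20 e2 0.75
torque a 0.06 e1 0.56 e2 0.10 tilt 0.0016
side 659 foot e1 3.8 e2 -9.7 slope -0.086 0.108 ds 1.7 2.3154291278123154
top 464 foot e1 2.8 e2 -8.4 slope -0.052 0.067 ds -11.7 2.770057060918356
side light s 58 l -60.0 r -40.0 mid -50.00
side light s 66 l 39.0 r 60.0 mid 49.50
side light s 74 l -60.0 r -38.0 mid -49.00
side light s 82 l 30.5 r 60.0 mid 45.25
side light s 90 l -4.5 r -1.0 mid -2.75
side light s 98 l -23.5 r 21.5 mid -1.00
side light s 106 l -25.0 r 60.0 mid 17.50
side light s 114 l -26.5 r 60.0 mid 16.75
side light s 122 l -17.0 r 60.0 mid 21.50
```

```bash
python3 -m crank '0 -0.04 0.4 0 0 0;0 0 0.4 0 0 0;0 0 0 0 0 0;0 0 0 0 0 0'
python3 - <<'E'
from go import *
sl(46)
E
```

```text
time_s: 8.95
eef_pos: [611.4, 90.4, 213.5]
ee_rot: [-0.217, 0.577, 0.768, 0.172]
force: [0.1, 0.1, -0.7]
finger_gap: 0.677
t 8.95 pos [611.4  90.4 213.5] F [ 0.09  0.07 -0.71] gap 0.677 j [-0.08  0.52  1.55  0.55  1.32 -0.57]
shift cm [-0.   -0.05  0.07] turn [ 0.003  0.    -0.   ] x [-0.24   0.812  0.532] y [0.961 0.275 0.014] z [-0.135  0.515 -0.846]
foot s 46.7 e1 -4.0 e2 -0.9 | tcp e1 -1.4 e2 -0.4 | F a -0.62 e1 -0.11 e2 0.34
torque a 0.02 e1 0.58 e2 0.09 tilt 0.0026
```

```bash
python3 -m crank '0 -0.03 0.3 0.003 0 0;0 0 0.15 0 0 0;0 0 0 0 0 0;0 0 0 0 0 0'
python3 - <<'E'
from go import *
sl(42)
E
python3 -m crank '0 0 0.2 0 0 0;0 0 0 0 0 0;0 0 0 0 0 0'
python3 - <<'E'
from go import *
sl(40)
E
```

```text
time_s: 9.35
eef_pos: [610.5, 92.8, 209.3]
ee_rot: [-0.218, 0.576, 0.769, 0.171]
force: [-0.5, -0.2, -1.4]
finger_gap: 0.677
t 9.35 pos [610.5  92.8 209.3] F [-0.54 -0.22 -1.41] gap 0.677 j [-0.08  0.52  1.56  0.55  1.31 -0.57]
shift cm [ 0.   -0.03 -0.01] turn [-0.001  0.    -0.   ] x [-0.24   0.812  0.532] y [0.961 0.277 0.011] z [-0.138  0.514 -0.847]
foot s 41.9 e1 -3.3 e2 -0.8 | tcp e1 -1.2 e2 -0.4 | F a -1.16 e1 0.58 e2 0.80
torque a 0.08 e1 0.58 e2 0.05 tilt 0.0008
time_s: 9.65
eef_pos: [610.0, 93.7, 207.5]
ee_rot: [-0.218, 0.576, 0.769, 0.171]
force: [-0.5, -0.5, -1.8]
finger_gap: 0.679
t 9.65 pos [610.   93.7 207.5] F [-0.47 -0.46 -1.82] gap 0.679 j [-0.08  0.52  1.56  0.55  1.31 -0.58]
shift cm [ 0.01 -0.   -0.03] turn [-0.001  0.001 -0.   ] x [-0.24   0.812  0.532] y [0.961 0.277 0.011] z [-0.139  0.514 -0.847]
foot s 39.8 e1 -3.0 e2 -0.7 | tcp e1 -1.0 e2 -0.3 | F a -1.38 e1 0.58 e2 1.22
torque a 0.08 e1 0.53 e2 0.04 tilt 0.0014
```

```bash
python3 -m crank '0 0 0.15 0 0 0;0 0 0 0 0 0;0 0 0 0 0 0'
python3 -c "
from go import *
sl(38)"
python3 -m crank '0 0 0.15 0 0 0;0 0 0 0 0 0;0 0 0 0 0 0'
python3 -c "
from go import *
sl(37)"
```

```text
time_s: 9.95
eef_pos: [609.6, 94.5, 206.1]
ee_rot: [-0.218, 0.576, 0.769, 0.17]
force: [-0.8, -0.3, -1.5]
finger_gap: 0.681
t 9.95 pos [609.6  94.5 206.1] F [-0.8  -0.28 -1.49] gap 0.681 j [-0.08  0.53  1.56  0.55  1.3  -0.58]
shift cm [0.02 0.01 0.01] turn [-0.002  0.001 -0.   ] x [-0.24   0.812  0.532] y [0.961 0.278 0.01 ] z [-0.139  0.513 -0.847]
foot s 38.1 e1 -2.8 e2 -0.6 | tcp e1 -0.8 e2 -0.2 | F a -1.24 e1 0.85 e2 0.83
torque a 0.12 e1 0.51 e2 -0.07 tilt 0.0018
time_s: 10.25
eef_pos: [609.2, 95.2, 204.7]
ee_rot: [-0.218, 0.576, 0.769, 0.17]
force: [-1.2, -1.2, -1.0]
finger_gap: 0.678
t 10.25 pos [609.2  95.2 204.7] F [-1.21 -1.21 -1.  ] gap 0.678 j [-0.07  0.53  1.57  0.55  1.3  -0.58]
shift cm [ 0.02  0.02 -0.05] turn [-0.002  0.001 -0.   ] x [-0.24   0.812  0.532] y [0.961 0.278 0.01 ] z [-0.14   0.513 -0.847]
foot s 36.5 e1 -2.6 e2 -0.6 | tcp e1 -0.7 e2 -0.2 | F a -0.42 e1 1.50 e2 1.22
torque a 0.09 e1 0.51 e2 -0.12 tilt 0.0022
```

```bash
python3 -m crank '-0.03 -0.08 0.12 0 0 0;0 0 0 0 0 0;0 0 0 0 0 0'
python3 -c "
from go import *
sl(35)"
python3 -m crank '0 0 0.12 0 0 0;0 0 0 0 0 0;0 0 0 0 0 0'
python3 -c "
from go import *
sl(34)"
```

```text
time_s: 10.55
eef_pos: [608.8, 95.7, 203.7]
ee_rot: [-0.218, 0.576, 0.769, 0.171]
force: [-0.9, 0.1, -1.2]
finger_gap: 0.683
t 10.55 pos [608.8  95.7 203.7] F [-0.91  0.12 -1.17] gap 0.683 j [-0.07  0.53  1.57  0.55  1.3  -0.58]
shift cm [0.03 0.06 0.03] turn [-0.001  0.    -0.   ] x [-0.24   0.812  0.532] y [0.961 0.277 0.011] z [-0.138  0.514 -0.847]
foot s 35.3 e1 -2.5 e2 -0.5 | tcp e1 -0.3 e2 -0.1 | F a -1.19 e1 0.84 e2 0.30
torque a -0.03 e1 0.52 e2 -0.03 tilt 0.0007
time_s: 10.85
eef_pos: [608.7, 96.0, 203.3]
ee_rot: [-0.218, 0.576, 0.769, 0.171]
force: [-1.2, -0.8, -1.6]
finger_gap: 0.686
t 10.85 pos [608.7  96.  203.3] F [-1.24 -0.82 -1.61] gap 0.686 j [-0.07  0.53  1.57  0.55  1.29 -0.58]
shift cm [0.02 0.06 0.08] turn [-0.     0.001  0.   ] x [-0.241  0.812  0.532] y [0.961 0.277 0.012] z [-0.138  0.514 -0.847]
foot s 34.8 e1 -2.5 e2 -0.5 | tcp e1 -0.3 e2 -0.2 | F a -1.14 e1 1.42 e2 1.22
torque a -0.02 e1 0.55 e2 -0.04 tilt 0.0009
```

```bash
python3 -m crank '-0.02 -0.06 0.15 0 0 0;0 0 0.05 0 0 0;0 0 0 0 0 0'
python3 -c "
from go import *
sl(33)"
python3 -m crank '0 0 0.15 0 0 0;0 0 0.05 0 0 0;0 0 0 0 0 0'
python3 -c "
from go import *
sl(32)"
```

```text
time_s: 11.15
eef_pos: [608.3, 96.5, 202.2]
ee_rot: [-0.217, 0.576, 0.769, 0.172]
force: [-1.0, -2.2, 1.2]
finger_gap: 0.674
t 11.15 pos [608.3  96.5 202.2] F [-1.   -2.18  1.21] gap 0.674 j [-0.07  0.53  1.57  0.55  1.29 -0.58]
shift cm [0.02 0.08 0.05] turn [0.002 0.001 0.001] x [-0.241  0.812  0.532] y [0.961 0.277 0.014] z [-0.136  0.514 -0.847]
foot s 33.5 e1 -2.6 e2 -0.5 | tcp e1 -0.1 e2 -0.2 | F a 1.98 e1 1.58 e2 0.89
torque a -0.02 e1 0.49 e2 -0.04 tilt 0.0022
time_s: 11.45
eef_pos: [608.1, 97.2, 201.0]
ee_rot: [-0.217, 0.576, 0.769, 0.172]
force: [-0.7, -3.0, 2.9]
finger_gap: 0.68
t 11.45 pos [608.1  97.2 201. ] F [-0.68 -3.04  2.85] gap 0.68 j [-0.07  0.53  1.58  0.55  1.29 -0.58]
shift cm [0.02 0.08 0.02] turn [0.002 0.002 0.001] x [-0.242  0.812  0.531] y [0.961 0.277 0.014] z [-0.135  0.514 -0.847]
foot s 32.2 e1 -2.7 e2 -0.4 | tcp e1 -0.1 e2 -0.2 | F a 3.86 e1 1.52 e2 0.79
torque a 0.06 e1 0.53 e2 -0.13 tilt 0.003
```

Contact: axial force is rising at about 1.45 N/mm, which matches the ring's spring, and the ring has given about 2 mm so far. I push about 2.5 mm further.

```bash
python3 -m crank '-0.01 -0.03 0.15 0 0 0;0 0 0.05 0 0 0;0 0 0 0 0 0'
python3 -c "
from go import *
sl(31)"
python3 -m crank '0 0 0.13 0 0 0;0 0 0.04 0 0 0;0 0 0 0 0 0'
python3 -c "
from go import *
sl(30)"
```

```text
time_s: 11.75
eef_pos: [607.7, 97.9, 199.9]
ee_rot: [-0.216, 0.576, 0.769, 0.172]
force: [-1.4, -4.4, 4.4]
finger_gap: 0.677
t 11.75 pos [607.7  97.9 199.9] F [-1.39 -4.43  4.41] gap 0.677 j [-0.07  0.53  1.58  0.55  1.28 -0.58]
shift cm [ 0.02  0.09 -0.01] turn [0.003 0.002 0.002] x [-0.242  0.812  0.531] y [0.961 0.277 0.016] z [-0.134  0.514 -0.847]
foot s 30.9 e1 -2.7 e2 -0.4 | tcp e1 0.0 e2 -0.2 | F a 5.78 e1 2.59 e2 0.93
torque a 0.01 e1 0.50 e2 -0.16 tilt 0.0042
time_s: 12.05
eef_pos: [607.5, 98.4, 199.0]
ee_rot: [-0.216, 0.576, 0.769, 0.172]
force: [-1.7, -4.9, 5.3]
finger_gap: 0.681
t 12.05 pos [607.5  98.4 199. ] F [-1.73 -4.87  5.34] gap 0.681 j [-0.07  0.53  1.58  0.55  1.28 -0.58]
shift cm [ 0.02  0.1  -0.02] turn [0.004 0.002 0.002] x [-0.243  0.812  0.53 ] y [0.961 0.277 0.016] z [-0.134  0.514 -0.848]
foot s 29.8 e1 -2.7 e2 -0.3 | tcp e1 0.1 e2 -0.2 | F a 6.74 e1 3.04 e2 0.72
torque a 0.09 e1 0.43 e2 -0.25 tilt 0.0049
```

```bash
python3 -m crank '0 -0.03 0.03 0 0 0;0 0 0.02 0 0 0;0 0 0.02 0 0 0;0 0 0.02 0 0 0;0 0 0.02 0 0 0;0 0 0 0 0 0'
python3 -c "
from go import *
sl(30)"
```

```text
time_s: 12.65
eef_pos: [607.4, 98.4, 199.1]
ee_rot: [-0.215, 0.576, 0.769, 0.173]
force: [-1.2, -4.5, 4.6]
finger_gap: 0.68
t 12.65 pos [607.4  98.4 199.1] F [-1.24 -4.49  4.56] gap 0.68 j [-0.07  0.53  1.58  0.55  1.28 -0.59]
shift cm [ 0.01  0.11 -0.02] turn [0.005 0.003 0.003] x [-0.244  0.812  0.53 ] y [0.961 0.277 0.018] z [-0.132  0.513 -0.848]
foot s 29.8 e1 -2.8 e2 -0.3 | tcp e1 0.2 e2 -0.3 | F a 5.96 e1 2.47 e2 0.93
torque a 0.08 e1 0.42 e2 -0.27 tilt 0.0065
```

```bash
python3 -m crank '0 -0.02 0.1 0 0 0;0 0 0.05 0 0 0;0 0 0.03 0 0 0;0 0 0.03 0 0 0;0 0 0.03 0 0 0;0 0 0.02 0 0 0'
python3 -c "
from go import *
sl(30)"
```

```text
time_s: 13.25
eef_pos: [607.1, 98.9, 198.3]
ee_rot: [-0.214, 0.576, 0.77, 0.173]
force: [-1.4, -4.5, 5.8]
finger_gap: 0.679
t 13.25 pos [607.1  98.9 198.3] F [-1.36 -4.51  5.84] gap 0.679 j [-0.07  0.52  1.58  0.55  1.27 -0.59]
shift cm [ 0.    0.13 -0.11] turn [0.006 0.004 0.004] x [-0.245  0.813  0.529] y [0.961 0.277 0.019] z [-0.131  0.513 -0.848]
foot s 28.9 e1 -2.8 e2 -0.2 | tcp e1 0.4 e2 -0.4 | F a 7.04 e1 2.58 e2 0.25
torque a 0.02 e1 0.41 e2 -0.32 tilt 0.0082
```

Held for over 0.5 s at about 7 to 8 N, so the ring has given about 4 to 5 mm. I ease back with the spring, then open.

```bash
python3 -m crank '0 0 -0.15 0 0 0;0 0 -0.12 0 0 0;0 0 -0.1 0 0 0;0 0 0 0 0 0'
python3 -c "
from go import *
sl(33)"
```

```text
time_s: 13.65
eef_pos: [607.5, 97.3, 200.9]
ee_rot: [-0.215, 0.576, 0.769, 0.173]
force: [-0.3, -2.4, 2.6]
finger_gap: 0.68
t 13.65 pos [607.5  97.3 200.9] F [-0.27 -2.42  2.6 ] gap 0.68 j [-0.07  0.52  1.58  0.55  1.28 -0.58]
shift cm [ 0.01  0.13 -0.1 ] turn [0.006 0.003 0.003] x [-0.244  0.813  0.529] y [0.961 0.276 0.018] z [-0.131  0.513 -0.848]
foot s 32.0 e1 -2.7 e2 -0.2 | tcp e1 0.4 e2 -0.3 | F a 3.39 e1 0.95 e2 0.53
torque a 0.11 e1 0.43 e2 -0.06 tilt 0.0075
```

```bash
python3 -m crank '0 0 -0.1 0 0 0;0 0 -0.05 0 0 0;0 0 0 0 0 0'
python3 -c "
from go import *
sl(33)"
```

```text
time_s: 13.95
eef_pos: [607.7, 97.0, 201.5]
ee_rot: [-0.215, 0.576, 0.769, 0.173]
force: [-1.2, -1.9, 1.1]
finger_gap: 0.676
t 13.95 pos [607.7  97.  201.5] F [-1.2  -1.87  1.13] gap 0.676 j [-0.07  0.52  1.58  0.55  1.28 -0.58]
shift cm [ 0.01  0.13 -0.03] turn [0.005 0.003 0.003] x [-0.243  0.812  0.53 ] y [0.961 0.276 0.018] z [-0.132  0.514 -0.848]
foot s 32.7 e1 -2.7 e2 -0.3 | tcp e1 0.4 e2 -0.3 | F a 1.73 e1 1.68 e2 0.63
torque a 0.05 e1 0.46 e2 0.11 tilt 0.0067
```

Close to rest (about 0.5 mm still pressed). I open.

```bash
python3 -m crank '0 0 0 0 0 0;0 0 0 0 0 0;0 0 0 0 0 0;0 0 0 0 0 0;0 0 0 0 0 0' 1
python3 - <<'E'
from go import *
sl(33)
for n in("side","top"):
    im,d=get_image(n); np.savez(f"{n}5.npz",im=im,d=d)
    w=(130,260,250,380) if n=="side" else (160,260,240,340)
    cv2.imwrite(f"pics/{n}5.png",cv2.resize(im[w[0]:w[1],w[2]:w[3],::-1],(500,500)))
E
```

```text
time_s: 14.45
eef_pos: [607.6, 98.2, 200.5]
ee_rot: [-0.216, 0.576, 0.769, 0.173]
force: [-0.5, 0.7, 0.1]
finger_gap: 0.999
t 14.45 pos [607.6  98.2 200.5] F [-0.51  0.73  0.09] gap 0.999 j [-0.07  0.52  1.58  0.55  1.28 -0.58]
shift cm [-0.04  0.1  -0.18] turn [0.005 0.001 0.002] x [-0.243  0.812  0.532] y [0.961 0.276 0.017] z [-0.133  0.515 -0.847]
foot s 31.2 e1 -2.9 e2 -1.1 | tcp e1 0.1 e2 -0.8 | F a -0.37 e1 0.28 e2 -0.77
torque a 0.05 e1 0.35 e2 0.08 tilt 0.0052
```

View pics/side5.png

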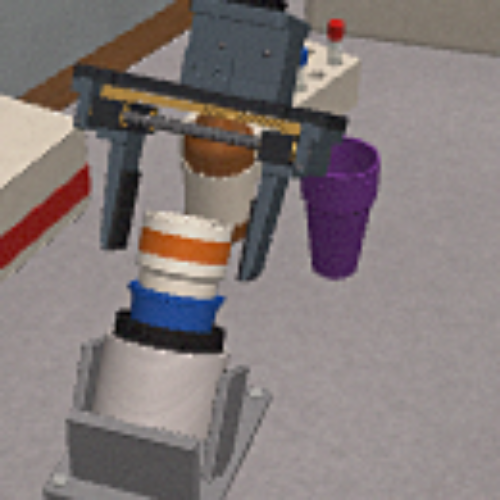

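The tub stands nested with the orange collar at (185,245), above the blue rim, and both fingers are open and clear. I retreat along the axis.

```bash
python3 -m crank '0 0 -1 0 0 0;0 0 -2 0 0 0;0 0 -2 0 0 0;0 0 -2 0 0 0;0 0 -3 0 0 0;0 0 -3 0 0 0;0 0 -2 0 0 0;0 0 0 0 0 0;0 0 0 0 0 0'
python3 - <<'E'
from ext import *; from tubfit import fit_tub
sl(170)
for n in("side","top"):
    im,d=get_image(n); np.savez(f"{n}6.npz",im=im,d=d)
    w=(130,260,250,380) if n=="side" else (160,260,240,340)
    cv2.imwrite(f"pics/{n}6.png",cv2.resize(im[w[0]:w[1],w[2]:w[3],::-1],(500,500)))
    P,u,v=cloud(n,d,np.ones(d.shape,bool)); D=P-O; X=np.c_[D@e1,D@e2,D@a]; r=np.hypot(X[:,0],X[:,1])
    k=(r<36)&(X[:,2]>100)&(X[:,2]<160); print(n,"max s",np.percentile(X[k,2],[95,99]))
    k=(r<36)&(r>24)&(X[:,2]>112)&(X[:,2]<142); Q=X[k]
    from scipy.optimize import least_squares
    f=least_squares(lambda p:np.hypot(Q[:,0]-p[0]-p[2]*(Q[:,2]-127),Q[:,1]-p[1]-p[3]*(Q[:,2]-127))-31,[0,0,0,0],loss='soft_l1'); print(n,len(Q),f.x)
    # purple/jar etc unchanged
ims=np.load("side6.npz")['im']; ext("side",ims,"light",(96,140),4); 
for n in("side","top"): ext(n,np.load(f"{n}6.npz")['im'],"blue",(72,100),4)
E
```

```text
time_s: 15.45
eef_pos: [628.3, 15.8, 336.3]
ee_rot: [-0.215, 0.577, 0.769, 0.173]
force: [0.4, 0.1, 0.5]
finger_gap: 1.002
t 15.45 pos [628.3  15.8 336.3] F [0.35 0.09 0.48] gap 1.002 j [-0.19  0.47  1.31  0.5   1.61 -0.52]
shift cm [-0.04  0.41  2.14] turn [0.006 0.004 0.002] x [-0.243  0.813  0.529] y [0.961 0.275 0.018] z [-0.131  0.513 -0.848]
foot s 191.3 e1 0.4 e2 -0.7 | tcp e1 3.7 e2 -0.8 | F a 0.41 e1 -0.36 e2 -0.24
torque a 0.04 e1 0.35 e2 0.14 tilt 0.0077
side max s [143.16847383 144.16498083]
side 281 [-1.83092251e-01 -3.05278230e-01  2.53148400e-04 -1.57292302e-02]
top max s [145.3516784  147.35619232]
top 295 [ 0.71526192 -2.04967862  0.02193214  0.00346314]
side light s 96 l -24.5 r 28.0 mid 1.75
side light s 100 l -24.0 r 60.0 mid 18.00
side light s 104 l 3.0 r 6.5 mid 4.75
side light s 108 l -28.5 r 20.5 mid -4.00
side light s 112 l -60.0 r 60.0 mid 0.00
side light s 116 l -6.0 r -5.5 mid -5.75
side light s 120 l -60.0 r -34.0 mid -47.00
side light s 124 l 33.0 r 60.0 mid 46.50
side light s 128 l 33.0 r 60.0 mid 46.50
side light s 132 l -4.5 r 5.5 mid 0.50
side light s 136 l -30.5 r 31.0 mid 0.25
side blue s 72 l -30.5 r 29.0 mid -0.75
side blue s 76 l -31.0 r 28.5 mid -1.25
side blue s 80 l -29.0 r 30.5 mid 0.75
side blue s 84 l -29.5 r 29.5 mid 0.00
side blue s 88 l -34.0 r 30.0 mid -2.00
side blue s 92 l 9.5 r 10.5 mid 10.00
side blue s 96 l 29.0 r 32.5 mid 30.75
top blue s 72 l 21.5 r 32.0 mid 26.75
top blue s 76 l 22.5 r 32.5 mid 27.50
top blue s 80 l 26.0 r 33.5 mid 29.75
top blue s 84 l 27.0 r 34.0 mid 30.50
top blue s 88 l 27.5 r 35.0 mid 31.25
top blue s 92 l 28.5 r 35.5 mid 32.00
top blue s 96 l 29.0 r 34.0 mid 31.50
```

View pics/top6.png

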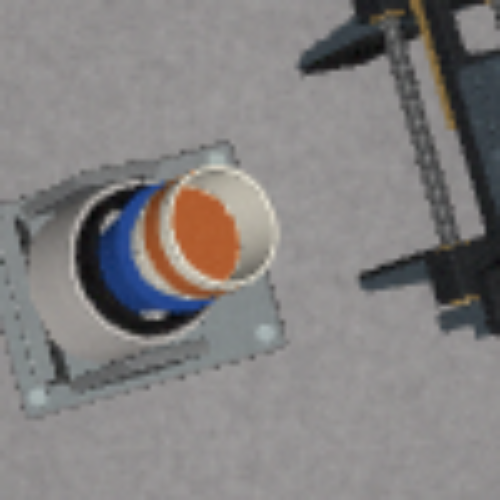

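View pics/side6.png

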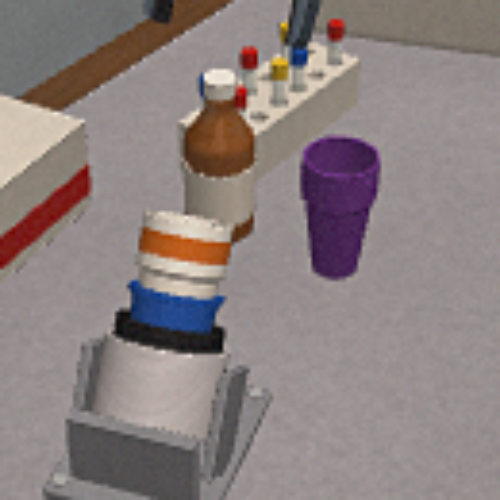

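The tub is nested on the axis. Its rim is at about s = 144, so its centre is about 89 mm from the sleeve origin, with tilt up to about 0.02 rad and offset up to about 2 mm. The blue extents match the ones at the start, so the ring is back up. I hand it in.

```bash
python3 -c "
from workcell import *
print(hand_in()); print(get_obs()['time_s'])"
```

```text
the job is handed in; nothing more can be done
None
the job is handed in; nothing more can be done
```

I gripped the orange-banded tub across its collar, lifted it and nested it foot first in the blue tub. I pressed until the force along the axis rose by about 8 N and held that for over a second. By force and travel I estimate the ring gave 4 to 5 mm; it was not measured directly. I then eased back with the spring, opened the gripper and backed off along the axis. The job was handed in after about 15.6 s of the 40 s allowed.

**Last checks:**
- **Nesting:** the tub's centre is about 89 mm from the sleeve's origin. The collar is 0.4 mm (side camera) and 2.2 mm (top camera) off the axis, and the tilt is 0.02 rad or less.
- **Ring:** the visible edges of the blue tub were back where they were before the press, so the ring should be back up.
- **Other things:** in the cropped pictures the purple cup, the amber bottle and the rack looked unmoved. I did not re-measure the spare tub or the jar; the arm did not go near them.

**Checks that failed or disagreed:**
- Before insertion the cameras put the foot about 2 mm further along one sideways axis than the arm's own reading did. I corrected for it.
- The camera fit of the tub went wrong with the foot inside the blue tub, so I finished the insertion by arm position and force.
- There was 1 to 3 N of sideways force during the press.

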